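# Zero the rebound tester with the press pin

### The job

Tip the upright rebound tester over in its hinged stand until it lies fully down in the cradle with its two recessed buttons facing up. Then take the press pin from its drilled block and press the button nearer the nose fully in with the pin's tip, leaving the button nearer the tail alone. Hang the pin back in its block by its collar and let go, with the tester still lying down and nothing else on the bench shifted.

Things in the scene. Friction and masses are not known exactly. Their poses are not given: they have to be found in the camera images.
- stand: Aluminium tilting stand fixed to the bench, base plate 290 x 100 x 10 mm. Origin on the bench top right under the hinge pin; x runs along the base plate from the hinge towards the cradle (plate from x -50 to +240 mm), z up. Hinge pin along y at z 45 mm, between two cheeks 60 mm high; the cradle cheeks at x 145 mm are 36 mm high.
- tester (a joint): Hinge of the rebound tester in the stand, rad: 0 = standing upright, 1.571 = lying fully down in the cradle (its nose towards the stand's +x). Friction holds it while it is nearly upright; past about 0.6 rad it sinks by itself, damped. 0.6 kg. Lying, its button face is level, 70 mm above the bench.
- tester_back (a point): Point on the tester's button face (away from the cradle when upright, on top when lying), 150 mm from the hinge pin; z to the nose, x into the body. The tester is a red plastic block 50 mm deep (x), 54 mm wide, from 25 mm behind to 170 mm beyond the pin, then a black nose cone and a steel plunger ending 216 mm from the pin, both nearly on the line through the pin.
- zero (a joint): Zero button, the one nearer the nose: travel in m, 0 = out, 0.004 = fully in; springs back; about 4 N fully in.
- zero_top (a point): Centre of the zero button's top: a steel button 11 mm across at the bottom of a 14 mm round hole in the button face, on its middle line 125 mm from the hinge pin; the top is 6 mm below the face when out. x points into the body (the press direction).
- clear (a joint): Clear button, the one nearer the tail, which must be left alone: same as the zero button; 0 = out, 0.004 = fully in.
- clear_top (a point): Centre of the clear button's top, in an equal hole 70 mm from the hinge pin.
- block: Fixed dark steel block 60 x 60 x 55 mm with an upright 16 mm through hole in the middle; origin at the centre of its underside.
- block_hole0 (a point): Centre of the hole's mouth on the block's top, 55 mm above the bench.
- pin: Press pin, 60 g, hanging upright in the block's hole. Origin at the centre of the collar's underside, z up along the pin. Collar 28 mm across, z 0 to 5 mm; round black handle 16 mm across, z 5 to 65 mm; below the collar a steel shank 8 mm across to z -33 mm, then a tip 5 mm across to z -45 mm.
- pin_tip (a point): Flat end of the pin's tip, 45 mm below the collar's underside.
- brick: Glazed brown brick 102 x 215 x 65 mm lying on the bench, bystander; origin under its centre.
- straightedge: Flat steel straightedge 30 x 300 x 4 mm, bystander; origin under its centre.
- dividers: Chrome dividers lying flat, 165 mm long, 10 mm high, legs towards -y, bystander; origin under the pivot.
- tape: Tape measure 70 x 36 x 62 mm, bystander; origin under its centre.
- hammer: Hammer lying along its x, head at +x, about 300 mm long, bystander.
- tile: Clay tile 100 x 100 x 10 mm, bystander; origin under its centre.
There are look-alikes about, which are no part of the job. Of the things like the pin, leave any that is pink or purple; of the rest the smaller one is meant.

How it is judged:
By the outcome, as a careful person would: the job done as asked, in the order asked, and still so for the second after the job is handed in, with the robot touching nothing.
It also fails if it takes over 64 s, if anything falls off the work surface, if the arm or the gripper's body presses on something with over 40 N, if the wrist force passes 120 N, or if a joint passes its speed limit or range.

### The arm

A 6-joint arm with a two-finger parallel gripper is mounted at the origin on the work surface. World frame = base frame: x ahead of the robot, y to its left, z up, the work surface at z = 0. Lengths are in m, angles in rad, forces in N, time in s.
With the tool pointing down it reaches from about 0.325 to 0.9 m from the base axis. Payload 3.5 kg.
Tool frame: the origin (TCP) lies midway between the tips of the shut fingers; the grasp point (between the pads) lies 19 mm behind it; z points along the fingers, y is the line along which they close (so a half turn about z gives the same grasp; the last joint's range is limited). The gripper opens to 85 mm and grips with 20 to 120 N. Pads are 22 mm wide; open, the fingers measure 114 mm over their backs; the gripper's body (76 mm by 85 mm) begins 54 mm behind the grasp point. The pads swing forward as they close: fully open they stand 13 mm farther back than shut.
Start: joints at [1.191, 0.276, -0.026, 1.268, 0, 1.467], TCP at [0.171, 0.601, 0.231] pointing down, gripper open.
Joint ranges: [-3.12, 3.12], [-0.85, 1.88], [-1.08, 1.24], [-1.95, 2.15], [-1.57, 1.53], [-3.14, 3.14]. Speed limits (rad/s): [2.57, 2.57, 3.14, 3.14, 3.14, 3.14].

### API

Orientations are given as a 3x3 rotation matrix whose columns are the frame's x, y, z axes.
In Python, from plant import r gives the robot as it stands. The module is installed in compiled form; this text tells all that it offers.
- The arm moves only by the tool send_rows, never from a script. Its argument "targets" is a list that holds one entry, the list of rows, each a list of 5 numbers: the shift along the tool's x, y, z in units of 15 cm (1.0 is 15 cm), then the turn about the tool's z in units of 45 degrees (1.0 is 45 degrees), then the opening, from -1 (shut) to 1 (fully open). A call has exactly 5 rows; each row is the pose to reach, as a shift and turn from the pose commanded when the call began, along the tool's axes at that moment; what a row does not reach only later rows make up. A row lasts 1/8 s, in which the tool goes at most 62.5 mm and 10.7 degrees, less where a joint would pass 70% of its speed; a pose out of reach is approached as far as the arm can. A call with a number of a shift or a turn outside -1 to 1 is refused whole. A call with a gripper value outside its range is refused whole. The fingers move at their own pace and stop on an object; "squeeze" is the grip in N (left out, the last holds). Time passes only in rows, so rows that repeat a pose let the fingers close, or fill a call up. It gives the time, the measured TCP pose, the force, the opening and the grip force at its end, in the units of the state.
- r.get_obs(): the state, without advancing time (a new reading comes with each control period).
- r.read_camera(name): name is "scene" or "top" or "wrist"; returns the picture (480x640x3 uint8, red, green, blue); there is no depth.
- r.camera_model(name): a dict with "fx", "fy", "cx", "cy" (pixels), "origin" and "attitude" of the camera in the world; the wrist camera has in their place "tool_from_camera" (4x4, takes a point from camera to tool coordinates, whose origin is the TCP and whose axes are the flange's). Camera axes: x right, y down, z forward; pixel columns grow to the right and rows downward; lengths in m; the calibration is good to about 2 mm. A picture is of the moment at which its call begins: read the wrist's pose just before it. camera_model takes no time and is no camera call.
- r.finish_job(): hands the job in; it is judged then, once.
Trained networks look in the newest picture that a camera, given by its name, has taken for a name from the list of things; names that differ only in an ending like _2 or _b are one class to them, and where a whole thing is asked for, a point or a joint stands for the part that bears it (a point fixed in the world has none). Each returns a list of dicts, best first, with "score" (0 to 1); they miss things now and then, are a little off and sometimes report something else, mostly with a low value. They report only what shows in the picture. A call takes as long as a camera call. They do not tell look-alikes from the thing itself.
- r.search_frame(query, camera): "location" ([x, y, z] in m, in world coordinates, good to about 4 mm: the middle of the surface that is visible of it).
The state is a dict: "time_s": time; "joint_positions": joint angles; "joint_vel": joint speeds; "joint_torque": joint torques, N m; "tcp_pos": TCP position; "tool_rot": TCP orientation; "force": force on the tool from outside, world axes, zero at the start; "torque": the same for the moment, N m; "finger_gap": finger opening in m; "grasp_force": force on a finger pad.
Only numpy, scipy, OpenCV 4.12 (cv2) and the standard library are available. Lean on these libraries where they do the work, as an engineer would, in place of code of your own. Each camera call takes 0.05 s, during which the arm holds its last target. There are 200 camera calls.

## Working session

There is one attempt and no reset: what is moved stays moved. The work goes in short steps, Python scripts to look and compute and a tool call to move; the robot and the scene stay as the last step left them, time stands still between calls to the robot, and variables do not carry over. Pictures are saved under pics/ and viewed, at most 13 in all, crops included, and the job is handed in when it is done.

Besides the shell and the picture viewer there is one more tool, called as name([rows], argument=value, ...), one row to a line, values as JSON. send_rows: Moves the arm, as the interface text tells. Its arguments: {"type":"object","properties":{"targets":{"type":"array"},"squeeze":{"type":"number"}},"required":["targets"]}

```bash
mkdir -p pics
python3 - <<'E'
from plant import r
import cv2,numpy as np
o=r.get_obs();print(o['time_s'],o['tcp_pos'],o['tool_rot'],o['finger_gap'])
ims=[]
for c in("scene","top"):
    im=r.read_camera(c);cv2.imwrite(f"pics/{c}0.png",im[:,:,::-1])
    for q in("stand","tester","tester_back","zero_top","clear_top","block","block_hole0","pin","brick","tape","hammer","dividers","straightedge","tile"):
        m=r.camera_model(c)
        for d in r.search_frame(q,c):
            if d['score']<.3: continue
            p=np.array(d['location']);R=np.array(m['attitude']);k=R.T@(p-m['origin'])
            print(c,q,round(d['score'],2),p.round(3),(m['fx']*k[0]/k[2]+m['cx']).round(),(m['fy']*k[1]/k[2]+m['cy']).round())
    print(m)
print(r.get_obs()['time_s'])
E
```

```text
0.0 [0.17052647 0.60048873 0.23016206] [[-9.61932443e-01  2.73286160e-01 -8.06533675e-04]
 [ 2.73287263e-01  9.61930307e-01 -2.03873044e-03]
 [ 2.18672372e-04 -2.18153633e-03 -9.99997597e-01]] 0.08562066362758182
scene stand 0.73 [0.523 0.233 0.045] 424.0 238.0
scene tester 0.72 [0.529 0.237 0.143] 431.0 205.0
scene tester 0.32 [ 0.52 -0.26  0.08] 231.0 272.0
scene tester_back 0.61 [0.529 0.242 0.145] 433.0 204.0
scene zero_top 0.34 [ 0.518 -0.259  0.083] 231.0 270.0
scene clear_top 0.43 [0.53  0.24  0.147] 433.0 203.0
scene block 0.64 [ 0.538 -0.266  0.056] 231.0 286.0
scene block_hole0 0.72 [ 0.544 -0.268  0.053] 231.0 288.0
scene pin 0.87 [ 0.608 -0.275  0.069] 236.0 302.0
scene pin 0.86 [ 0.597 -0.354  0.088] 197.0 301.0
scene pin 0.76 [ 0.51  -0.353  0.113] 186.0 267.0
scene brick 0.69 [ 0.692 -0.3    0.003] 239.0 355.0
scene brick 0.68 [0.844 0.051 0.064] 431.0 335.0
scene tape 0.55 [0.844 0.049 0.062] 430.0 336.0
scene hammer 0.95 [ 0.589 -0.473  0.024] 141.0 337.0
scene dividers 0.82 [ 0.397 -0.192  0.009] 245.0 260.0
scene dividers 0.47 [0.526 0.24  0.142] 431.0 204.0
scene 
[... 1078 characters left out ...]
88 -0.349  0.091] 423.0 228.0
top brick 0.67 [ 0.395 -0.203  0.004] 369.0 296.0
top brick 0.59 [0.805 0.062 0.064] 282.0 155.0
top tape 0.92 [0.333 0.357 0.06 ] 173.0 314.0
top hammer 0.66 [ 0.534 -0.472  0.022] 459.0 250.0
top dividers 0.6 [ 0.394 -0.201  0.006] 368.0 296.0
top straightedge 0.7 [ 0.686 -0.288  0.005] 397.0 200.0
top tile 0.71 [0.76  0.303 0.01 ] 205.0 173.0
{'fx': 455.0549573742218, 'fy': 455.0549573742218, 'cx': 328.30507554595204, 'cy': 234.67872883666521, 'origin': array([ 0.39513729, -0.07063501,  1.37295011]), 'attitude': array([[ 0.01635008, -0.9912205 ,  0.13120438],
       [-0.99982898, -0.01734225, -0.00642286],
       [ 0.00864185, -0.13107693, -0.99133453]])}
1.5
```

Run:
```python
import cv2,numpy as np
s=cv2.imread("pics/scene0.png");t=cv2.imread("pics/top0.png")
a=cv2.resize(s[215:345,130:290],(492,400),interpolation=3)
b=cv2.resize(s[130:290,370:490],(300,400),interpolation=3)
c=cv2.resize(t[205:325,150:270],(200,200),interpolation=3)
d=cv2.resize(t[210:275,370:440],(215,200),interpolation=3)
e=np.zeros((600,800,3),np.uint8);e[:400,:492]=a;e[:400,492:792]=b;e[400:,:200]=c;e[400:,200:415]=d
e[400:,420:687]=cv2.resize(t[130:340,150:480],(267,200),interpolation=3)
cv2.imwrite("pics/m0.png",e)
```

```text
(no output)
```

View pics/top0.png

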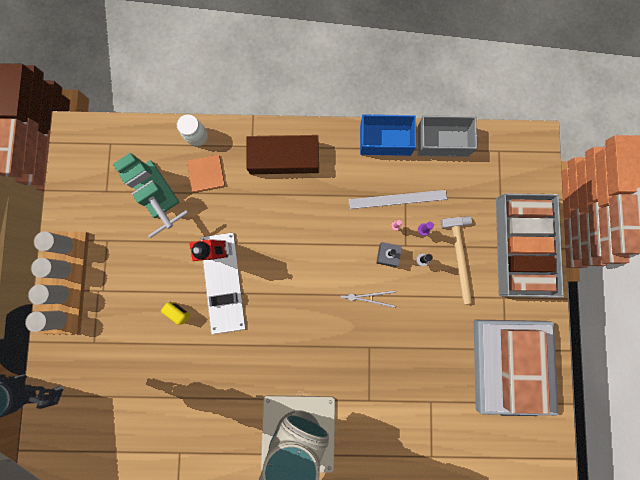

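View pics/m0.png

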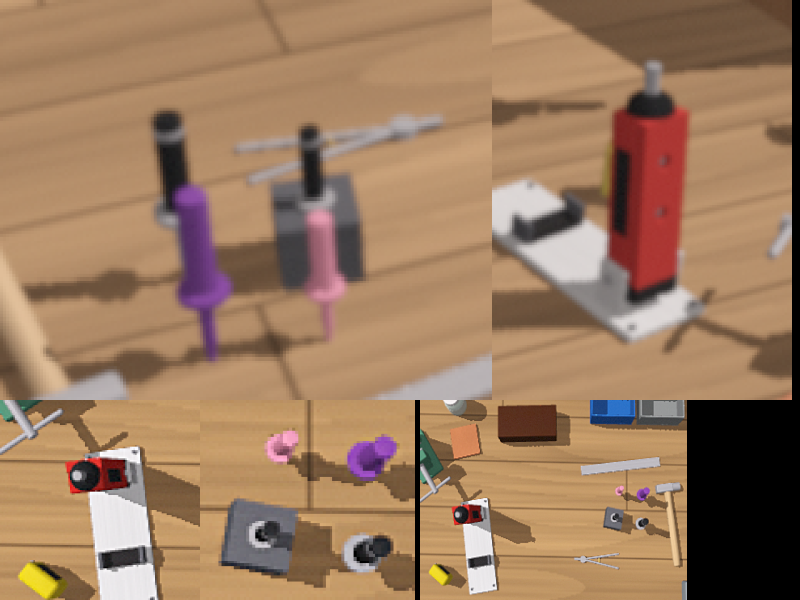

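The four pin-like things in the top picture are pink (397,225), purple (426,229), large black (424,259) and small black in the grey block (389,253). The enlarged crop shows the one in the block is the smaller of the non-pink/purple ones, so that is the pin. The tester's holes face +x, away from the robot, and the cradle is on the robot's side.

```bash
cat > h.py <<'E'
from plant import r
import cv2,numpy as np
def ray(c,u,v,z):
    m=r.camera_model(c);R=np.array(m['attitude']);o=np.array(m['origin'])
    d=R@[(u-m['cx'])/m['fx'],(v-m['cy'])/m['fy'],1];return o+d*(z-o[2])/d[2]
def wcam():
    o=r.get_obs();im=r.read_camera("wrist");m=r.camera_model("wrist")
    T=np.eye(4);T[:3,:3]=o['tool_rot'];T[:3,3]=o['tcp_pos'];T=T@np.array(m['tool_from_camera']);return im,T,m
def wray(T,m,u,v,z):
    d=T[:3,:3]@[(u-m['cx'])/m['fx'],(v-m['cy'])/m['fy'],1];o=T[:3,3];return o+d*(z-o[2])/d[2]
def wproj(T,m,p):
    k=np.linalg.inv(T)@np.append(p,1);return m['fx']*k[0]/k[2]+m['cx'],m['fy']*k[1]/k[2]+m['cy']
def go(p,yaw_to=None):
    "shift units from the present pose to point p"
    o=r.get_obs();return (np.array(o['tool_rot']).T@(np.array(p)-o['tcp_pos'])/.15).round(3)
E
python3 - <<'E'
from h import *
t=cv2.imread("pics/top0.png")
hsv=cv2.cvtColor(t,cv2.COLOR_BGR2HSV)
w=((hsv[:,:,1]<40)&(hsv[:,:,2]>170)).astype(np.uint8);w[:,:190]=0;w[:225]=0;w[345:]=0;w[:,260:]=0
w=cv2.morphologyEx(w,cv2.MORPH_OPEN,np.ones((3,3)))
pts=np.argwhere(w)[:,::-1];P=np.array([ray("top",u,v,.01)[:2] for u,v in pts],np.float32)
rc=cv2.minAreaRect(P);print(rc,cv2.boxPoints(rc))
for u,v in((152,192),(186,212),(150,236),(205,250),(201,249)):print(u,v,ray("top",u,v,.05).round(3),ray("top",u,v,.261).round(3))
red=((hsv[:,:,1]>150)&((hsv[:,:,0]<5)|(hsv[:,:,0]>172))).astype(np.uint8);red[:225]=0;red[275:]=0;red[:,:180]=0;red[:,245:]=0
P=np.array([ray("top",u,v,.215)[:2] for v,u in np.argwhere(red)],np.float32);print(cv2.boxPoints(cv2.minAreaRect(P)))
o=r.get_obs();print(np.array(r.camera_model("wrist")['tool_from_camera']).round(3))
E
```

```text
((0.42589670419692993, 0.24529969692230225), (0.28872033953666687, 0.12077395617961884), 9.902400016784668) [[0.27330244 0.27996138]
 [0.29407197 0.16098668]
 [0.578491   0.21063802]
 [0.55772144 0.32961273]]
152 192 [0.688 0.445 0.05 ] [0.642 0.362 0.261]
186 212 [0.63  0.341 0.05 ] [0.593 0.275 0.261]
150 236 [0.557 0.442 0.05 ] [0.531 0.36  0.261]
205 250 [0.519 0.279 0.05 ] [0.499 0.223 0.261]
201 249 [0.522 0.291 0.05 ] [0.501 0.233 0.261]
[[0.47360626 0.26815572]
 [0.48770073 0.18089916]
 [0.53763056 0.18896428]
 [0.5235361  0.27622086]]
[[ 0.001 -0.955 -0.295  0.075]
 [ 1.     0.     0.001 -0.   ]
 [-0.    -0.295  0.955 -0.142]
 [ 0.     0.     0.     1.   ]]
```

send_rows([
  [[-0.4,-0.1,-0.3,-0.1,-1],[-0.7,-0.2,-0.6,-0.2,-1],[-1,-0.3,-0.8,-0.3,-1],[-1,-0.7,-0.8,-0.4,-1],[-1,-1,-0.8,-0.57,-1]],
])

```text
time_s: 2.12
tcp_pos: [0.2749, 0.4144, 0.3525]
tool_rot: [[-0.985, -0.172, 0.002], [-0.172, 0.985, 0.001], [-0.002, 0.001, -1.0]]
force: [-0.5, -0.7, 0.3]
finger_gap: -0.0001
grasp_force: 0.0
```

Run:
```python
from h import *
o=r.get_obs();print(o['time_s'],o['tcp_pos'],np.array(o['tool_rot']).round(3),go([.62,.25,.33]))
```

```text
2.125 [0.27490782 0.4144229  0.3524948 ] [[-0.985 -0.172  0.002]
 [-0.172  0.985  0.001]
 [-0.002  0.001 -1.   ]] [-2.077 -1.476  0.152]
```

send_rows([
  [[-0.4,-0.3,0,0,-1],[-0.8,-0.5,0,0,-1],[-1,-0.7,0,0,-1],[-1,-0.75,0,0,-1],[-1,-0.75,0,0,-1]],
])

```text
time_s: 2.75
tcp_pos: [0.4408, 0.3301, 0.3512]
tool_rot: [[-0.986, -0.169, -0.001], [-0.169, 0.986, 0.0], [0.001, 0.0, -1.0]]
force: [-1.1, -0.5, -0.2]
finger_gap: -0.0002
grasp_force: 0.0
```

send_rows([
  [[-0.4,-0.3,0,0,-1],[-0.8,-0.5,0,0,-1],[-1,-0.7,0,0,-1],[-1,-0.75,0,0,-1],[-1,-0.75,0,0,-1]],
])

```text
time_s: 3.38
tcp_pos: [0.6068, 0.246, 0.3514]
tool_rot: [[-0.985, -0.171, -0.001], [-0.171, 0.985, 0.0], [0.001, 0.001, -1.0]]
force: [-1.2, 0.2, 0.0]
finger_gap: 0.0003
grasp_force: 0.0
```

Run:
```python
from h import *
im,T,m=wcam();cv2.imwrite("pics/w1.png",im[:,:,::-1]);np.save("w1",T);print(r.get_obs()['tcp_pos'])
for q in("tester","tester_back","zero_top","stand"):
  for d in r.search_frame(q,"wrist")[:2]:
    p=np.array(d['location']);print(q,round(d['score'],2),p.round(3),np.round(wproj(T,m,p)))
```

```text
[0.60648328 0.24646129 0.35175668]
tester 0.89 [0.505 0.249 0.226] [350.  98.]
tester_back 0.86 [0.511 0.248 0.219] [346. 107.]
stand 0.94 [0.492 0.244 0.017] [335. 102.]
```

View pics/w1.png

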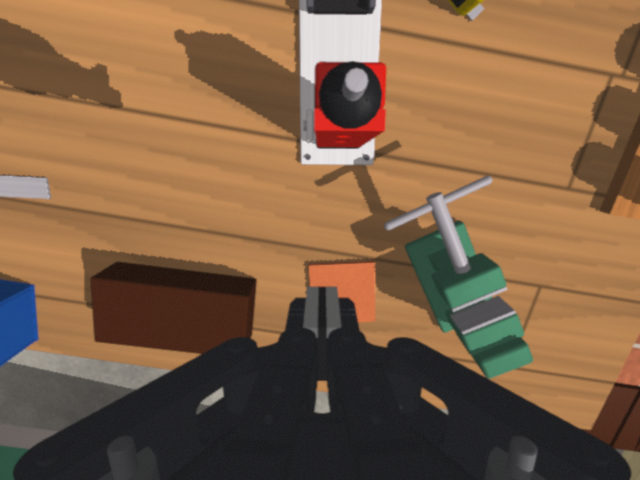

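The wrist picture shows the tester's red top at (316..384, 63..131), the plate's far end at (302..375, 163) and the vise handle at (388,227)-(490,181).

Run:
```python
from h import *
T=np.load("w1.npy");m=r.camera_model("wrist")
for u,v,z in((316,63,.215),(384,63,.215),(385,132,.215),(316,132,.215),(302,163,.01),(375,163,.01),(388,227,.1),(388,227,.05),(490,181,.1)):print(u,v,z,wray(T,m,u,v,z).round(3))
u=np.array([-.985,-.171,0])
for h in ([.505,.245,0],):
  for a,z in((-.075,.30),(-.05,.195),(.1,.165)): print(go(np.array(h)+a*u+[0,0,z]))
```

```text
316 63 0.215 [0.485 0.221 0.215]
384 63 0.215 [0.477 0.27  0.215]
385 132 0.215 [0.523 0.281 0.215]
316 132 0.215 [0.533 0.229 0.215]
302 163 0.01 [0.576 0.213 0.01 ]
375 163 0.01 [0.559 0.312 0.01 ]
388 227 0.1 [0.623 0.329 0.1  ]
388 227 0.05 [0.635 0.341 0.05 ]
490 181 0.1 [0.551 0.43  0.1  ]
[0.17  0.107 0.347]
[0.337 0.107 1.047]
[1.337 0.108 1.246]
```

send_rows([
  [[0.0,0.15,0.4,0,-1],[0.1,0.15,0.8,0,-1],[0.15,0.15,1,0,-1],[0.15,0.15,1,0,-1],[0.15,0.15,1,0,-1]],
])

```text
time_s: 4.25
tcp_pos: [0.5832, 0.2644, 0.2035]
tool_rot: [[-0.985, -0.171, 0.003], [-0.171, 0.985, 0.001], [-0.004, 0.001, -1.0]]
force: [1.0, 0.5, 0.6]
finger_gap: -0.0002
grasp_force: 0.0
```

send_rows([
  [[0.1,0,0.05,0,-1],[0.18,0,0.05,0,-1],[0.26,0,0.05,0,-1],[0.34,0,0.06,0,-1],[0.42,0,0.07,0,-1]],
])

```text
time_s: 4.88
tcp_pos: [0.5208, 0.2532, 0.1922]
tool_rot: [[-0.985, -0.17, 0.004], [-0.17, 0.985, 0.001], [-0.004, 0.001, -1.0]]
force: [2.5, 0.6, 2.8]
finger_gap: -0.0003
grasp_force: 1.3
```

send_rows([
  [[0.08,0,0.01,0,-1],[0.16,0,0.03,0,-1],[0.24,0,0.06,0,-1],[0.32,0,0.08,0,-1],[0.4,0,0.1,0,-1]],
])

```text
time_s: 5.5
tcp_pos: [0.4593, 0.2422, 0.175]
tool_rot: [[-0.985, -0.17, -0.002], [-0.17, 0.985, -0.001], [0.002, -0.0, -1.0]]
force: [0.9, -0.9, 0.0]
finger_gap: -0.0003
grasp_force: 0.4
```

Run:
```python
from h import *
im,T,m=wcam();s=r.read_camera("scene");o=r.get_obs();print(o['time_s'],o['tcp_pos'],o['force'])
e=np.zeros((400,800,3),np.uint8);e[:300,:400]=cv2.resize(im,(400,300));e[:,400:]=cv2.resize(s[130:330,330:530],(400,400));cv2.imwrite("pics/t2.png",e[:,:,::-1])
```

```text
5.6 [0.45800707 0.24191827 0.17460449] [ 0.34379511 -0.20509247  0.20166624]
```

View pics/t2.png

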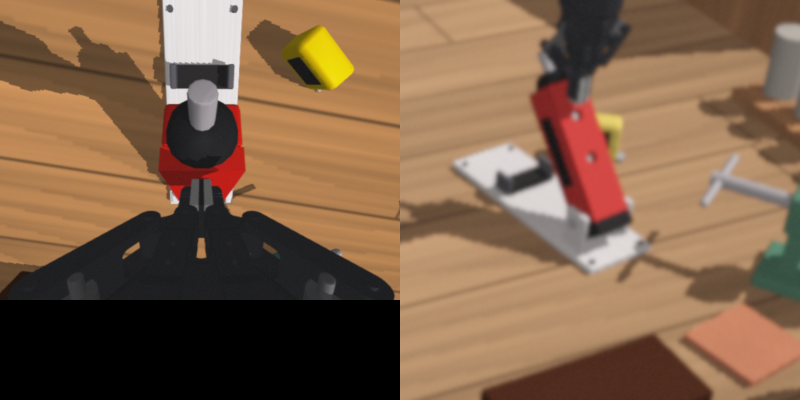

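The tester is tilted about 0.5–0.6 rad with the fingers on its upper face, so I push a bit further.

send_rows([
  [[0.07,0,0.03,0,-1],[0.14,0,0.06,0,-1],[0.2,0,0.09,0,-1],[0.25,0,0.12,0,-1],[0.25,0,0.12,0,-1]],
])

```text
time_s: 6.22
tcp_pos: [0.4226, 0.2359, 0.1571]
tool_rot: [[-0.985, -0.17, -0.002], [-0.17, 0.985, -0.001], [0.002, -0.0, -1.0]]
force: [0.9, 0.5, -0.6]
finger_gap: -0.0002
grasp_force: 0.0
```

send_rows([
  [[0,0,-0.3,0,-1],[0,0,-0.6,0,-1],[-0.1,0,-0.8,0,-1],[-0.1,0,-0.8,0,-1],[-0.1,0,-0.8,0,-1]],
])

```text
time_s: 6.85
tcp_pos: [0.4381, 0.2386, 0.2769]
tool_rot: [[-0.985, -0.17, -0.002], [-0.17, 0.985, -0.001], [0.002, -0.0, -1.0]]
force: [-0.4, -0.6, -0.6]
finger_gap: 0.0
grasp_force: 0.0
```

Run:
```python
from h import *
im,T,m=wcam();o=r.get_obs();print(o['time_s'],o['tcp_pos']);np.save("w3",T)
cv2.imwrite("pics/w3.png",im[:,:,::-1])
for q in("tester","tester_back","zero_top","clear_top"):
  for d in r.search_frame(q,"wrist")[:2]:
    p=np.array(d['location']);print(q,round(d['score'],2),p.round(3),np.round(wproj(T,m,p)))
```

```text
6.9 [0.4375094  0.23842527 0.27626475]
tester 0.74 [0.409 0.235 0.095] [323. 185.]
tester 0.38 [0.731 0.288 0.006] [321. 400.]
tester_back 0.66 [0.411 0.232 0.094] [320. 186.]
zero_top 0.49 [0.406 0.233 0.098] [322. 181.]
clear_top 0.44 [0.457 0.245 0.083] [325. 232.]
clear_top 0.25 [0.728 0.286 0.009] [320. 400.]
```

View pics/w3.png

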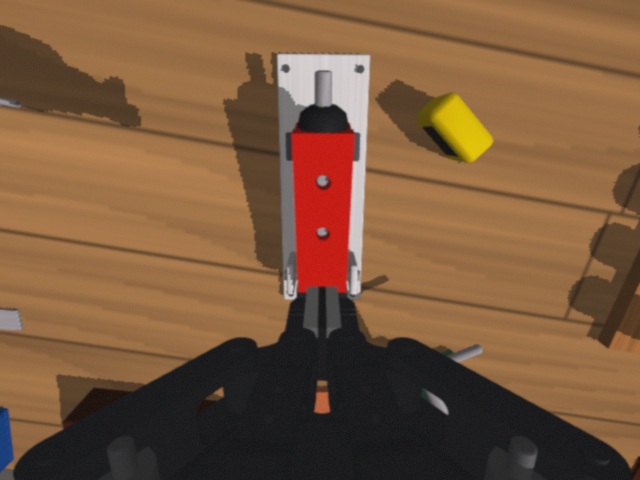

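The tester is nearly down or just settling. The zero hole is at (322,181) and the clear hole at (322,232). I wait briefly, then measure them.

send_rows([
  [[0,0,0,0,0],[0,0,0,0,0],[0,0,0,0,0],[0,0,0,0,0],[0,0,0,0,0]],
])

```text
time_s: 7.72
tcp_pos: [0.4387, 0.2388, 0.2779]
tool_rot: [[-0.985, -0.17, 0.0], [-0.17, 0.985, 0.0], [-0.0, 0.0, -1.0]]
force: [1.4, -0.2, 0.4]
finger_gap: 0.0426
grasp_force: 0.0
```

```bash
cat >> h.py <<'E'
def holes(im,T,m,z=.07):
    hsv=cv2.cvtColor(im,cv2.COLOR_RGB2HSV);red=((hsv[:,:,1]>150)&((hsv[:,:,0]<6)|(hsv[:,:,0]>172))&(hsv[:,:,2]>90)).astype(np.uint8)
    cs,h=cv2.findContours(red,cv2.RETR_CCOMP,cv2.CHAIN_APPROX_NONE);out=[]
    for c,k in zip(cs,h[0]):
        if k[3]>=0 and cv2.contourArea(c)>40:
            (u,v),ra=cv2.minEnclosingCircle(c);M=cv2.moments(c);u=M['m10']/M['m00'];v=M['m01']/M['m00'];out.append((round(u,1),round(v,1),round(ra,1),wray(T,m,u,v,z).round(4)))
    b=max(cs,key=cv2.contourArea);return out,cv2.boxPoints(cv2.minAreaRect(b)),[wray(T,m,u,v,z)[:2].round(4) for u,v in cv2.boxPoints(cv2.minAreaRect(b))]
E
python3 - <<'E'
from h import *
for i in range(2):
  im,T,m=wcam();print(r.get_obs()['time_s']);print(*holes(im,T,m),sep='\n')
h=[.513,-.255,.35];o=r.get_obs();print(o['tcp_pos'],o['joint_positions'],go(h))
E
```

```text
7.775
[(322.0, 219.5, 6.7, array([0.4495, 0.2412, 0.07  ])), (322.1, 166.7, 7.0, array([0.3961, 0.232 , 0.07  ]))]
[[293.99997 286.99997]
 [293.99997 119.     ]
 [349.99997 119.     ]
 [349.99997 286.99997]]
[array([0.5305, 0.2237]), array([0.3565, 0.1978]), array([0.3473, 0.2506]), array([0.5199, 0.2848])]
7.825
[(322.1, 219.7, 6.8, array([0.4496, 0.2412, 0.07  ])), (322.1, 166.6, 7.0, array([0.396 , 0.2319, 0.07  ]))]
[[293.99997 286.99997]
 [293.99997 119.     ]
 [349.99997 119.     ]
 [349.99997 286.99997]]
[array([0.5304, 0.2237]), array([0.3565, 0.1978]), array([0.3473, 0.2506]), array([0.5199, 0.2848])]
[0.43864347 0.23881311 0.27786926] [ 3.69069387e-01  3.03645573e-02 -2.17746596e-01  1.32259845e+00
 -2.51626523e-05  1.98219172e-01] [ 0.071 -3.328 -0.481]
```

The zero hole sits at (0.396, 0.232). With the stated 125 mm it gives the same hinge position as the plate does, and it holds steady, so the tester is lying down. Next is the pin.

send_rows([
  [[0,-0.4,-0.3,0.2,0],[0,-0.8,-0.5,0.4,0],[0.05,-1,-0.5,0.5,0],[0.05,-1,-0.5,0.5,0],[0.05,-1,-0.5,0.5,0]],
])

```text
time_s: 8.45
tcp_pos: [0.4566, 0.0898, 0.3526]
tool_rot: [[-0.975, 0.22, -0.0], [0.22, 0.975, 0.0], [0.0, 0.0, -1.0]]
force: [-0.6, 0.5, 0.2]
finger_gap: 0.0428
grasp_force: 0.0
```

Run:
```python
from h import *
print(go([.513,-.255,.3]))
```

```text
[-0.873 -2.159  0.35 ]
```

send_rows([
  [[-0.2,-0.4,0,0.1,0],[-0.4,-0.8,0.1,0.2,0],[-0.45,-1,0.2,0.4,0],[-0.45,-1,0.2,0.4,0],[-0.45,-1,0.2,0.4,0]],
])

```text
time_s: 9.07
tcp_pos: [0.4895, -0.0701, 0.3225]
tool_rot: [[-0.861, 0.508, -0.001], [0.508, 0.861, 0.001], [0.001, 0.0, -1.0]]
force: [0.2, 0.8, 0.4]
finger_gap: 0.0426
grasp_force: 0.0
```

Run:
```python
from h import *
print(go([.513,-.255,.29]))
```

```text
[-0.762 -0.982  0.215]
```

send_rows([
  [[-0.3,-0.4,0,0,0],[-0.6,-0.8,0.1,0,0],[-0.76,-0.98,0.2,0,0],[-0.76,-0.98,0.22,0,0],[-0.76,-0.98,0.22,0,0]],
])

```text
time_s: 9.7
tcp_pos: [0.5128, -0.2544, 0.2898]
tool_rot: [[-0.861, 0.509, -0.001], [0.509, 0.861, 0.001], [0.001, 0.001, -1.0]]
force: [-0.2, 0.7, -0.4]
finger_gap: 0.0433
grasp_force: 0.0
```

Run:
```python
from h import *
im,T,m=wcam();print(r.get_obs()['tcp_pos']);np.save("w4",T);cv2.imwrite("pics/w4.png",im[:,:,::-1])
for q in("pin","block","block_hole0"):
  for d in r.search_frame(q,"wrist")[:4]:
    p=np.array(d['location']);print(q,round(d['score'],2),p.round(3),np.round(wproj(T,m,p)))
```

```text
[ 0.51289215 -0.25415501  0.29037696]
pin 0.83 [ 0.59  -0.344  0.089] [287. 310.]
pin 0.75 [ 0.498 -0.344  0.11 ] [236. 248.]
pin 0.7 [ 0.511 -0.255  0.088] [320. 210.]
block 0.57 [ 0.511 -0.251  0.052] [323. 201.]
block_hole0 0.91 [ 0.504 -0.255  0.057] [317. 198.]
```

View pics/w4.png

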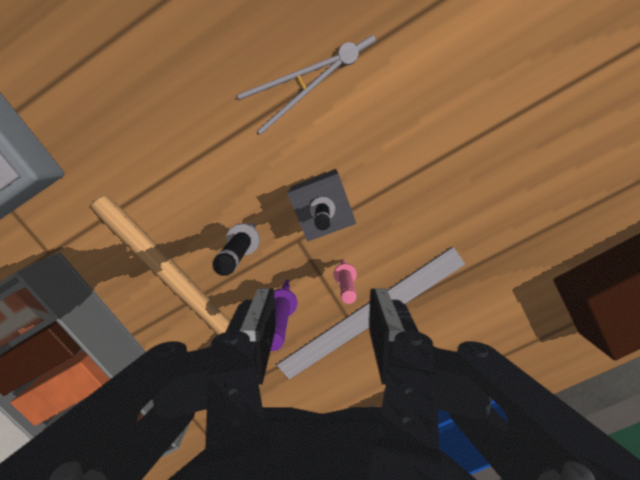

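The wrist picture shows the small black pin in the block, with its collar at (322,207) and handle top at (322,221). The look-alikes are pink (346,285), purple (282,315) and large black (235,250).

Run:
```python
from h import *
T=np.load("w4.npy");m=r.camera_model("wrist");im=cv2.imread("pics/w4.png")
for n,u,v,z in(("top",322,221,.12),("collar",321.5,208,.06)):print(n,wray(T,m,u,v,z).round(4))
c=[(288,190),(338,171),(355,221),(306,240)];print("blk",np.mean([wray(T,m,u,v,.055) for u,v in c],0).round(4))
cv2.imwrite("pics/c4.png",cv2.resize(im[155:345,215:375],(640,760)) [:600])
print(go([.511,-.2545,.086]))
```

```text
top [ 0.5154 -0.2553  0.12  ]
collar [ 0.5155 -0.2559  0.06  ]
blk [ 0.5147 -0.2551  0.055 ]
[ 0.013 -0.008  1.366]
```

View pics/c4.png

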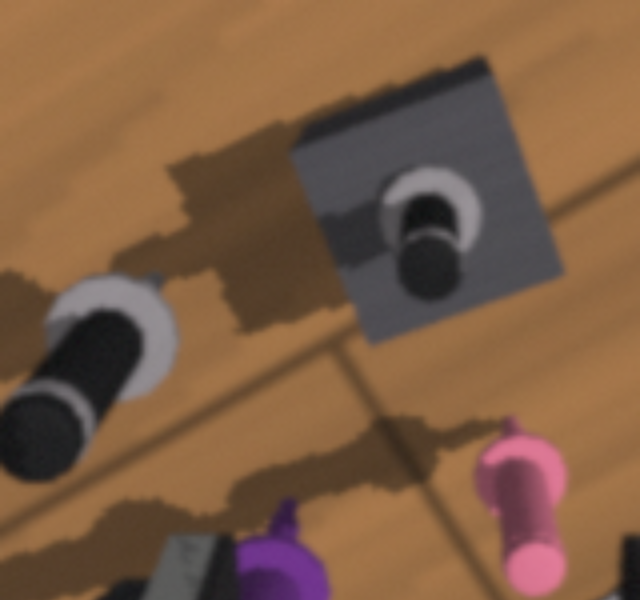

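send_rows([
  [[-0.016,0,0.4,0,0],[-0.016,0,0.7,0,0],[-0.016,0,0.9,0,0],[-0.016,0,1,0,0],[-0.016,0,1,0,0]],
])

```text
time_s: 10.52
tcp_pos: [0.5144, -0.2565, 0.1396]
tool_rot: [[-0.86, 0.51, -0.001], [0.51, 0.86, 0.001], [0.001, 0.0, -1.0]]
force: [0.2, -0.2, 1.0]
finger_gap: 0.0428
grasp_force: 0.0
```

send_rows([
  [[0,0,0.15,0,0],[0,0,0.3,0,0],[0,0,0.42,0,0],[0,0,0.45,0,0],[0,0,0.45,0,0]],
])

```text
time_s: 11.15
tcp_pos: [0.515, -0.2575, 0.0728]
tool_rot: [[-0.86, 0.511, 0.001], [0.511, 0.86, -0.0], [-0.001, -0.0, -1.0]]
force: [-0.1, -0.2, 0.1]
finger_gap: 0.0426
grasp_force: 0.0
```

send_rows([
  [[0,0,0,0,-1],[0,0,0,0,-1],[0,0,0,0,-1],[0,0,0,0,-1],[0,0,0,0,-1]],
], squeeze=50)

```text
time_s: 11.78
tcp_pos: [0.5154, -0.2578, 0.0734]
tool_rot: [[-0.86, 0.511, 0.002], [0.511, 0.86, -0.001], [-0.002, -0.0, -1.0]]
force: [-0.4, -0.4, 6.1]
finger_gap: 0.0149
grasp_force: 48.6
```

send_rows([
  [[0,0,-0.2,0,-1],[0,0,-0.5,0,-1],[0,0,-0.8,0,-1],[0,0,-1,0,-1],[0,0,-1,0,-1]],
])

```text
time_s: 12.4
tcp_pos: [0.5161, -0.2582, 0.2248]
tool_rot: [[-0.86, 0.511, 0.004], [0.511, 0.86, -0.003], [-0.005, -0.0, -1.0]]
force: [-0.1, -0.3, -1.1]
finger_gap: 0.0149
grasp_force: 48.8
```

Run:
```python
from h import *
im,T,m=wcam();o=r.get_obs();print(o['tcp_pos'],o['force'],o['finger_gap']);np.save("w5",T)
p=np.array(o['tcp_pos'])
print([np.round(wproj(T,m,p+[0,0,d])) for d in(-.0633,-.052,-.019,0)])
a=cv2.resize(im,(400,300));b=cv2.resize(im[230:430,240:410],(383,450),interpolation=3)
e=np.zeros((450,800,3),np.uint8);e[:300,:400]=a;e[:,405:788]=b;cv2.imwrite("pics/w5.png",e[:,:,::-1])
print(go([.396,.2325,.25]))
```

```text
[ 0.51486302 -0.25748097  0.22262843] [-0.07164658  0.24122103 -0.94899113] 0.014781386536783953
[array([322., 254.]), array([322., 260.]), array([322., 283.]), array([322., 300.])]
[ 2.349  2.404 -0.186]
```

View pics/w5.png

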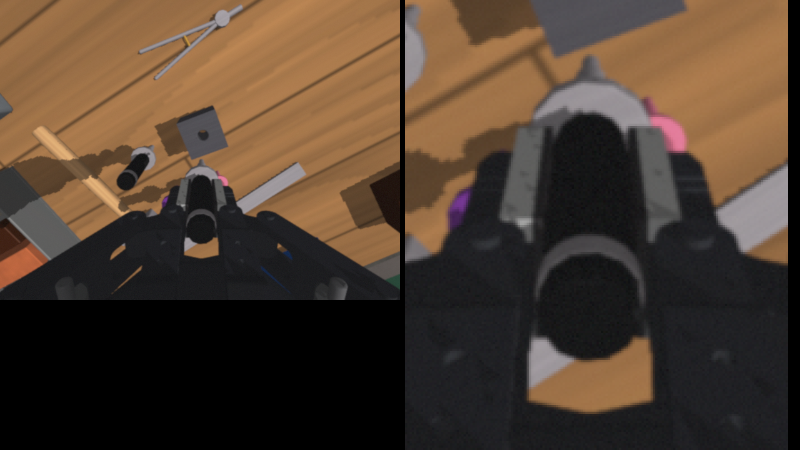

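The pin is held between the pads, with its tip at about (322,256) in the wrist frame. The block hole is empty.

Run:
```python
from h import *
T=np.load("w5.npy");m=r.camera_model("wrist");im=cv2.imread("pics/w5.png")
C=np.linalg.inv(np.array(m['tool_from_camera']))
def pj(x,z):k=C@[x,0,z,1];return (m['fy']*k[1]/k[2]+m['cy']).round(1)
for x in(-.004,-.002,0,.002): print(x,"tip",pj(x,.0633),"tipfront",pj(x+.0025,.0633),"collarfront",pj(x+.014,.0133),pj(x+.014,.0183),"handletop front/back",pj(x+.008,-.0467),pj(x-.008,-.0467))
```

```text
-0.004 tip 263.4 tipfront 259.8 collarfront 273.7 269.8 handletop front/back 362.7 402.9
-0.002 tip 260.5 tipfront 256.8 collarfront 269.8 266.0 handletop front/back 357.4 398.0
0 tip 257.5 tipfront 253.8 collarfront 266.0 262.3 handletop front/back 352.1 393.1
0.002 tip 254.6 tipfront 250.8 collarfront 262.1 258.5 handletop front/back 346.7 388.2
```

send_rows([
  [[0.3,0.3,-0.05,0,-1],[0.6,0.6,-0.1,0,-1],[0.8,0.8,-0.15,0,-1],[0.9,0.9,-0.18,0,-1],[0.9,0.9,-0.18,0,-1]],
])

```text
time_s: 13.08
tcp_pos: [0.4658, -0.0707, 0.2474]
tool_rot: [[-0.861, 0.509, -0.003], [0.509, 0.861, 0.001], [0.003, -0.001, -1.0]]
force: [0.0, 0.2, -1.1]
finger_gap: 0.0145
grasp_force: 49.0
```

send_rows([
  [[0.3,0.3,0,0,-1],[0.6,0.6,0,0,-1],[0.8,0.8,0,0,-1],[0.9,0.9,0,0,-1],[0.9,0.9,0,0,-1]],
])

```text
time_s: 13.7
tcp_pos: [0.4196, 0.113, 0.2477]
tool_rot: [[-0.861, 0.509, -0.003], [0.509, 0.861, -0.001], [0.002, -0.002, -1.0]]
force: [0.6, -0.7, -1.2]
finger_gap: 0.0148
grasp_force: 49.1
```

Run:
```python
from h import *
o=r.get_obs();print(o['tcp_pos'],go([.396,.2325,.16]))
```

```text
[0.41964145 0.1130135  0.24772777] [0.54  0.607 0.585]
```

send_rows([
  [[0.2,0.3,0,0,-1],[0.4,0.5,0.2,0,-1],[0.55,0.61,0.4,0,-1],[0.55,0.61,0.57,0,-1],[0.55,0.61,0.57,0,-1]],
])

```text
time_s: 14.32
tcp_pos: [0.3944, 0.2317, 0.1609]
tool_rot: [[-0.859, 0.512, -0.006], [0.512, 0.859, -0.003], [0.004, -0.006, -1.0]]
force: [0.3, 0.6, -1.1]
finger_gap: 0.0148
grasp_force: 49.2
```

Run:
```python
from h import *
im,T,m=wcam();o=r.get_obs();p=np.array(o['tcp_pos']);R=np.array(o['tool_rot']);tip=p+R@[-.001,0,.0633]
print(o['time_s'],p,tip,wproj(T,m,tip),wproj(T,m,[.396,.2325,.07]),wproj(T,m,[.396,.2325,.064]),go([.396,.2325,.16]))
print(holes(im,T,m)[0])
s=r.read_camera("scene");
e=np.zeros((500,800,3),np.uint8);e[:,:400]=cv2.resize(im[180:330,262:382],(400,500),interpolation=3);e[:,405:800]=cv2.resize(s[170:290,360:455],(395,500),interpolation=3);cv2.imwrite("pics/w6.png",e[:,:,::-1])
```

```text
14.375 [0.39581318 0.2322141  0.16256345] [0.39649066 0.23159522 0.0992622 ] (np.float64(323.6404872196432), np.float64(261.5269351033058)) (np.float64(324.37672385096363), np.float64(245.83318460681866)) (np.float64(324.3583367664757), np.float64(243.28154598162715)) [-0.     0.002  0.017]
[(324.8, 244.3, 9.4, array([0.3952, 0.2333, 0.07  ]))]
```

View pics/w6.png

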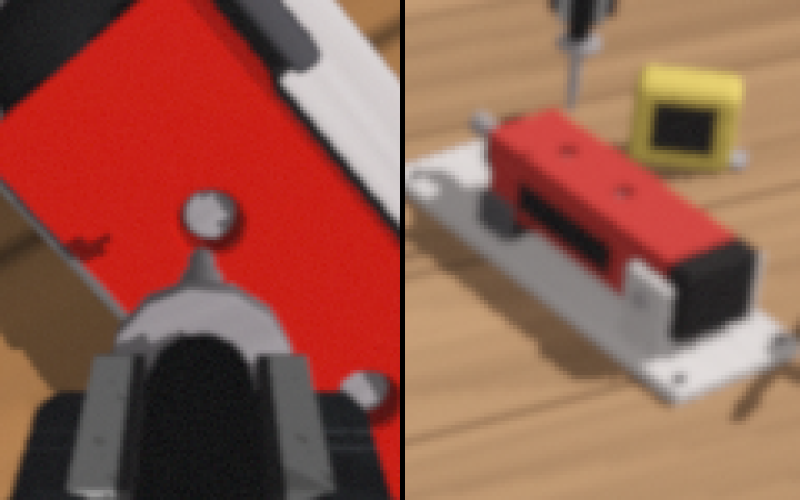

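The scene crop shows the tester lying flat, holes up. The wrist crop shows the tip over the zero hole, with the hole at (325,244) and the tip at (323,256) but 30 mm higher, which agrees with the projection. I descend.

send_rows([
  [[0.006,0.006,0.05,0,-1],[0.006,0.006,0.1,0,-1],[0.006,0.006,0.15,0,-1],[0.006,0.006,0.18,0,-1],[0.006,0.006,0.21,0,-1]],
])

```text
time_s: 15.05
tcp_pos: [0.3957, 0.2348, 0.132]
tool_rot: [[-0.86, 0.511, -0.0], [0.511, 0.86, -0.0], [0.0, -0.0, -1.0]]
force: [0.2, 0.1, -0.4]
finger_gap: 0.015
grasp_force: 49.2
```

send_rows([
  [[0,0,0.01,0,-1],[0,0,0.02,0,-1],[0,0,0.025,0,-1],[0,0,0.03,0,-1],[0,0,0.03,0,-1]],
])

```text
time_s: 15.68
tcp_pos: [0.3958, 0.2348, 0.1278]
tool_rot: [[-0.86, 0.511, 0.0], [0.511, 0.86, 0.0], [-0.0, 0.0, -1.0]]
force: [-0.6, -0.7, -1.7]
finger_gap: 0.0148
grasp_force: 49.2
```

send_rows([
  [[0,-0.01,0,0,-1],[0,-0.01,0.007,0,-1],[0,-0.01,0.014,0,-1],[0,-0.01,0.02,0,-1],[0,-0.01,0.02,0,-1]],
])

```text
time_s: 16.3
tcp_pos: [0.3951, 0.2334, 0.1249]
tool_rot: [[-0.86, 0.511, 0.0], [0.511, 0.86, -0.0], [-0.0, -0.0, -1.0]]
force: [-0.6, -1.0, 1.5]
finger_gap: 0.0149
grasp_force: 49.4
```

Run:
```python
from h import *
o=r.get_obs();print(o['tcp_pos'],o['force'],o['torque'])
```

```text
[0.39511437 0.23343669 0.1249202 ] [-0.60589961 -0.95576193  1.52257594] [-0.18943578  0.16689302  0.04504558]
```

send_rows([
  [[0,0,0.005,0,-1],[0,0,0.01,0,-1],[0,0,0.015,0,-1],[0,0,0.015,0,-1],[0,0,0.015,0,-1]],
])

```text
time_s: 16.92
tcp_pos: [0.3952, 0.2335, 0.123]
tool_rot: [[-0.86, 0.511, 0.0], [0.511, 0.86, -0.0], [-0.0, 0.0, -1.0]]
force: [-1.8, -1.2, 5.5]
finger_gap: 0.0151
grasp_force: 49.9
```

send_rows([
  [[0,0,0.004,0,-1],[0,0,0.008,0,-1],[0,0,0.01,0,-1],[0,0,0.01,0,-1],[0,0,0.01,0,-1]],
])

```text
time_s: 17.55
tcp_pos: [0.3956, 0.2336, 0.1227]
tool_rot: [[-0.86, 0.511, 0.001], [0.511, 0.86, 0.0], [-0.001, 0.001, -1.0]]
force: [-2.8, -2.3, 12.2]
finger_gap: 0.0143
grasp_force: 50.6
```

The force jumped past 12 N with no further travel, so the button is fully in. I retract and carry the pin back.

send_rows([
  [[0,0,-0.05,0,-1],[0,0,-0.15,0,-1],[0,0,-0.45,0,-1],[0,0,-0.75,0,-1],[0,0,-0.85,0,-1]],
])

```text
time_s: 18.18
tcp_pos: [0.3969, 0.2344, 0.2521]
tool_rot: [[-0.86, 0.511, 0.006], [0.511, 0.86, 0.003], [-0.003, 0.005, -1.0]]
force: [0.0, 0.8, -1.1]
finger_gap: 0.0147
grasp_force: 49.2
```

send_rows([
  [[-0.25,-0.3,0,0,-1],[-0.5,-0.6,0,0,-1],[-0.75,-0.85,0,0,-1],[-0.8,-0.85,0,0,-1],[-0.8,-0.85,0,0,-1]],
])

```text
time_s: 18.8
tcp_pos: [0.433, 0.0626, 0.2479]
tool_rot: [[-0.859, 0.512, -0.001], [0.512, 0.859, 0.001], [0.002, -0.0, -1.0]]
force: [-0.7, 0.5, -0.4]
finger_gap: 0.0147
grasp_force: 49.3
```

send_rows([
  [[-0.25,-0.3,0,0,-1],[-0.5,-0.6,0,0,-1],[-0.75,-0.85,0,0,-1],[-0.8,-0.85,0,0,-1],[-0.8,-0.85,0,0,-1]],
])

```text
time_s: 19.42
tcp_pos: [0.4712, -0.1069, 0.2481]
tool_rot: [[-0.86, 0.509, -0.001], [0.509, 0.86, 0.001], [0.002, 0.001, -1.0]]
force: [0.1, 1.1, -1.0]
finger_gap: 0.0148
grasp_force: 49.4
```

Run:
```python
from h import *
o=r.get_obs();print(o['time_s'],o['tcp_pos'],go([.5152,-.2578,.19]))
```

```text
19.425 [ 0.47119327 -0.10687217  0.24807144] [-0.766 -0.717  0.385]
```

send_rows([
  [[-0.3,-0.3,0,0,-1],[-0.6,-0.6,0,0,-1],[-0.77,-0.72,0.2,0,-1],[-0.77,-0.72,0.5,0,-1],[-0.77,-0.72,0.5,0,-1]],
])

```text
time_s: 20.05
tcp_pos: [0.5123, -0.256, 0.1694]
tool_rot: [[-0.861, 0.509, -0.009], [0.509, 0.861, 0.006], [0.011, 0.001, -1.0]]
force: [0.5, 1.0, -0.9]
finger_gap: 0.0147
grasp_force: 49.4
```

send_rows([
  [[0,0,0.03,0,-1],[0,0,0.06,0,-1],[0,0,0.06,0,-1],[0,0,0.06,0,-1],[0,0,0.06,0,-1]],
])

```text
time_s: 20.68
tcp_pos: [0.5155, -0.2603, 0.1651]
tool_rot: [[-0.86, 0.511, 0.001], [0.511, 0.86, -0.0], [-0.001, -0.0, -1.0]]
force: [0.5, -0.2, -0.4]
finger_gap: 0.0144
grasp_force: 49.4
```

Run:
```python
from h import *
im,T,m=wcam();o=r.get_obs();p=np.array(o['tcp_pos']);R=np.array(o['tool_rot']);tip=p+R@[-.001,0,.0633]
print(o['time_s'],p,tip,np.round(wproj(T,m,tip),1),np.round(wproj(T,m,[.515,-.2555,.055]),1),go([.5152,-.2575,.16]))
s=r.read_camera("scene")
e=np.zeros((500,800,3),np.uint8);e[:,:400]=cv2.resize(im[180:330,262:382],(400,500),interpolation=3);e[:,405:800]=cv2.resize(s[200:320,185:280],(395,500),interpolation=3);cv2.imwrite("pics/w7.png",e[:,:,::-1])
```

```text
20.725 [ 0.51543808 -0.26030164  0.16491019] [ 0.5163288  -0.26083078  0.10161077] [321.5 258.8] [326.7 232.6] [0.011 0.015 0.033]
```

View pics/w7.png

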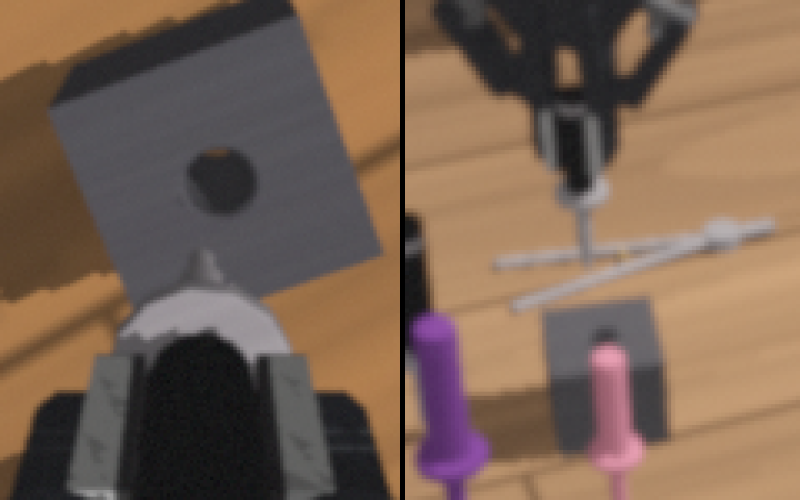

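Run:
```python
from h import *
m=r.camera_model("wrist");o=r.get_obs();p=np.array(o['tcp_pos']);R=np.array(o['tool_rot'])
T=np.eye(4);T[:3,:3]=R;T[:3,3]=p;T=T@np.array(m['tool_from_camera'])
h=wray(T,m,328.6,234,.055);tip=wray(T,m,323,259.3,p[2]-.0633)
print(p,h,tip,(R.T@(h-tip)).round(4), (R.T@(tip-p)).round(4))
```

```text
[ 0.51538366 -0.26029148  0.16481132] [ 0.51647414 -0.25469661  0.055     ] [ 0.51690028 -0.26012121  0.10151132] [0.0032 0.0044 0.0465] [-0.0012  0.0009  0.0633]
```

The hole is at (328.6,234) and the tip at (323,259), still above the block, so I need +3.2 mm in tool x and +4.4 mm in tool y.

send_rows([
  [[0.02,0.028,0,0,-1],[0.02,0.028,0.05,0,-1],[0.02,0.028,0.15,0,-1],[0.02,0.028,0.25,0,-1],[0.02,0.028,0.25,0,-1]],
])

```text
time_s: 21.4
tcp_pos: [0.5132, -0.254, 0.1245]
tool_rot: [[-0.86, 0.511, -0.004], [0.511, 0.86, 0.003], [0.005, 0.0, -1.0]]
force: [0.1, 0.9, -1.0]
finger_gap: 0.0151
grasp_force: 49.4
```

Run:
```python
from h import *
m=r.camera_model("wrist");o=r.get_obs();p=np.array(o['tcp_pos']);R=np.array(o['tool_rot'])
tip=p+R@[-.0012,.0009,.0633];print(tip,(R.T@([.5162,-.2550,.055]-tip)).round(4),o['force'])
```

```text
[ 0.51442317 -0.253668    0.06121738] [-0.0022 -0.0002  0.0062] [ 0.09516819  0.91927201 -1.03837698]
```

send_rows([
  [[0,0,0,0,-1],[0,0,0,0,-1],[0,0,0,0,-1],[0,0,0,0,-1],[0,0,0,0,-1]],
])

```text
time_s: 22.02
tcp_pos: [0.515, -0.2551, 0.1272]
tool_rot: [[-0.86, 0.511, 0.0], [0.511, 0.86, -0.0], [-0.0, -0.0, -1.0]]
force: [0.3, -0.6, -0.5]
finger_gap: 0.0147
grasp_force: 49.4
```

Run:
```python
from h import *
m=r.camera_model("wrist");o=r.get_obs();p=np.array(o['tcp_pos']);R=np.array(o['tool_rot'])
tip=p+R@[-.0012,.0009,.0633];print(tip,(R.T@([.5162,-.2550,.055]-tip)).round(4),o['force'])
im=r.read_camera("wrist");cv2.imwrite("pics/w8.png",cv2.resize(im[190:330,252:392],(600,600),interpolation=3)[:,:,::-1])
```

```text
[ 0.51646598 -0.2549175   0.06394672] [ 0.0002 -0.0002  0.0089] [ 0.29548316 -0.57136589 -0.47892549]
```

View pics/w8.png

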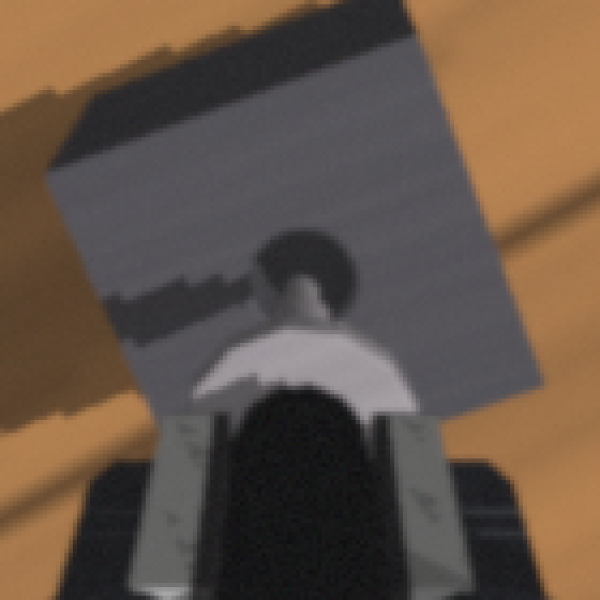

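The tip (305,300 in the crop) stands right over the hole (305,280) at 9 mm above the mouth, so it is aligned. I lower it slowly.

send_rows([
  [[0,0,0.05,0,-1],[0,0,0.1,0,-1],[0,0,0.15,0,-1],[0,0,0.2,0,-1],[0,0,0.25,0,-1]],
])

```text
time_s: 22.7
tcp_pos: [0.5148, -0.255, 0.0889]
tool_rot: [[-0.86, 0.511, -0.0], [0.511, 0.86, 0.0], [0.0, 0.0, -1.0]]
force: [-0.2, 0.0, -1.1]
finger_gap: 0.0152
grasp_force: 49.4
```

send_rows([
  [[0,0,0.03,0,-1],[0,0,0.06,0,-1],[0,0,0.08,0,-1],[0,0,0.09,0,-1],[0,0,0.09,0,-1]],
])

```text
time_s: 23.32
tcp_pos: [0.5149, -0.255, 0.0761]
tool_rot: [[-0.86, 0.511, -0.0], [0.511, 0.86, 0.0], [0.0, -0.0, -1.0]]
force: [-0.6, 0.2, -0.9]
finger_gap: 0.0144
grasp_force: 49.4
```

send_rows([
  [[0,0,0.006,0,-1],[0,0,0.012,0,-1],[0,0,0.018,0,-1],[0,0,0.018,0,-1],[0,0,0.018,0,-1]],
])

```text
time_s: 23.95
tcp_pos: [0.5149, -0.255, 0.0734]
tool_rot: [[-0.86, 0.511, 0.0], [0.511, 0.86, -0.0], [-0.0, -0.0, -1.0]]
force: [-0.1, -1.0, -0.5]
finger_gap: 0.0146
grasp_force: 49.5
```

send_rows([
  [[0,0,0.004,0,-1],[0,0,0.008,0,-1],[0,0,0.01,0,-1],[0,0,0.01,0,-1],[0,0,0.01,0,-1]],
])

```text
time_s: 24.58
tcp_pos: [0.515, -0.2551, 0.0733]
tool_rot: [[-0.86, 0.511, 0.0], [0.511, 0.86, -0.0], [-0.0, -0.0, -1.0]]
force: [-2.3, 2.5, 10.0]
finger_gap: 0.0147
grasp_force: 50.1
```

Seated, with the collar on the block. I back off the push slightly, then release and rise.

send_rows([
  [[0,0,-0.008,0,-1],[0,0,-0.008,0,-0.3],[0,0,-0.008,0,0],[0,0,-0.008,0,0],[0,0,-0.008,0,0]],
])

```text
time_s: 25.2
tcp_pos: [0.5148, -0.255, 0.0729]
tool_rot: [[-0.86, 0.511, -0.0], [0.511, 0.86, 0.0], [0.0, 0.0, -1.0]]
force: [-0.2, -0.2, 0.4]
finger_gap: 0.043
grasp_force: 0.0
```

send_rows([
  [[0,0,0,0,0],[0,0,-0.1,0,0],[0,0,-0.3,0,0],[0,0,-0.6,0,0],[0,0,-0.9,0,0]],
])

```text
time_s: 25.82
tcp_pos: [0.5149, -0.255, 0.2104]
tool_rot: [[-0.86, 0.511, 0.001], [0.511, 0.86, -0.0], [-0.001, -0.0, -1.0]]
force: [0.9, -0.7, -0.4]
finger_gap: 0.043
grasp_force: 0.0
```

send_rows([
  [[0,0,-0.2,0,0],[0.1,0,-0.4,0,0],[0.2,0,-0.5,0,0],[0.2,0,-0.5,0,0],[0.2,0,-0.5,0,0]],
])

```text
time_s: 26.45
tcp_pos: [0.4887, -0.2394, 0.282]
tool_rot: [[-0.86, 0.511, -0.001], [0.511, 0.86, 0.001], [0.001, 0.0, -1.0]]
force: [-0.2, -0.3, -0.1]
finger_gap: 0.0425
grasp_force: 0.0
```

Run:
```python
from h import *
o=r.get_obs();print(o['time_s'],o['tcp_pos'],o['force'])
im=r.read_camera("wrist");s=r.read_camera("scene");t=r.read_camera("top")
e=np.zeros((600,800,3),np.uint8);e[:300,:400]=cv2.resize(im,(400,300));e[:300,400:]=cv2.resize(t,(400,300));e[300:,:400]=cv2.resize(s[215:345,130:290],(400,300),interpolation=3);e[300:,400:]=cv2.resize(s[150:330,350:550],(400,300),interpolation=3)
cv2.imwrite("pics/w9.png",e[:,:,::-1])
```

```text
26.45 [ 0.48865927 -0.23943564  0.28196705] [-0.22346137 -0.30368846 -0.06250644]
```

View pics/w9.png

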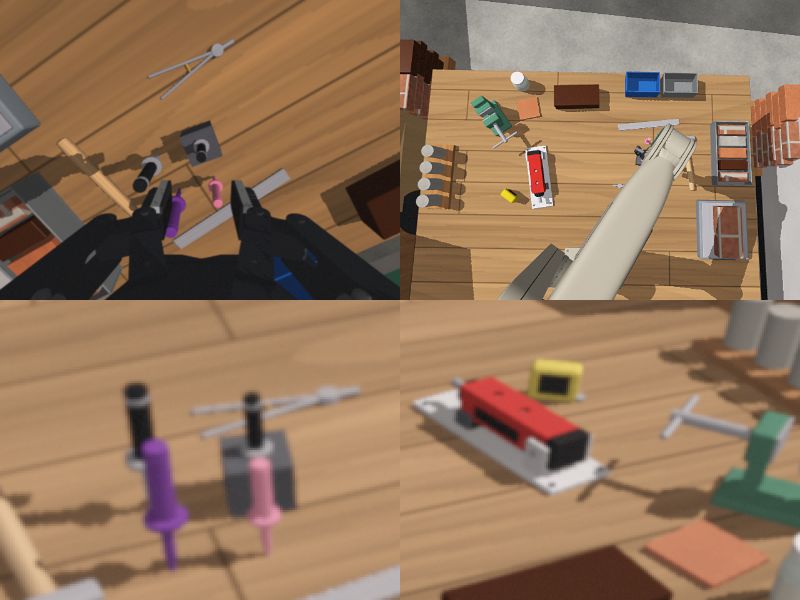

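The pin hangs in the block by its collar (wrist quadrant, about 203,150). The tester lies flat with its holes up, everything else is where it was, and the gripper touches nothing.

```bash
python3 -c "
from plant import r
print(r.finish_job())"
```

```text
the job is handed in; nothing more can be done
None
```

The job is handed in after about 26 s of the 64 s: the tester lies down in the cradle, the zero button was pressed until it bottomed out (about 12 N, no further travel), the clear button was left alone, the pin hangs in its block again, and nothing else looks shifted in the last pictures.

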